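Fit the guide insert in the dry-block heater and hold the probe in its bore

TASK

Put the round metal insert that has the one wide bore into the empty place in the dry-block heater's well, next to the square block, so that it stands upright and fully down on the well's floor, and let go of it. Then take the probe by its square handle out of its stand and lower its rod down the insert's bore until the tip is about 50 mm below the bore's mouth, without the probe ever touching the insert, and finish while still holding it there: still, upright, centred in the bore, hanging from the gripper alone. Leave the other insert, the beaker, the timer and the petri dish where they are, and the square block in the well.

Things in the scene. Friction and masses are not known exactly. Their poses are not given: they have to be found in the camera images.
- heater: Dry-block heater: white box fixed on the bench, 150 x 190 x 70 mm (x, y, z), display and knob on its front (-x). Open aluminium-lined well, centred in its top: 54 (x) by 105 mm (y), 40 mm deep, floor 30 mm above the bench. Its -y half holds the square block, the +y half is empty. Origin: centre of the underside; turned up to 20 degrees either way.
- free_place (a point): Centre of the empty place in the heater's well, on the well's floor (heater frame 0, +25.75, 30 mm). The empty place is 54 x 53.5 mm and turns with the heater.
- filler: Square aluminium block 50 x 50 x 38 mm, loose, already standing in the -y half of the well, its top 2 mm below the heater's top. Origin: centre of its underside, z up.
- guide_insert: Round aluminium insert, upright on the bench left of the heater: diameter 48, height 75 mm, 0.3 kg, foot tapered to 42 mm over its lowest 4 mm, one wide 22 mm bore right through along its axis (16 mm at the very foot). Fully down in the well its top stands 105 mm above the bench, 35 mm above the heater's top. Origin: centre of its underside, z up.
- bore_mouth (a point): Centre of the bore's mouth, on the top face of the guide insert, 75 mm above the insert's origin.
- spare_insert: The other round aluminium insert, same outside shape and size, but with a ring of six small 7 mm holes in its top and no wide bore. Stands near the guide insert; which stands nearer the robot varies. Origin: centre of its underside.
- probe_stand: Fixed stand right of the heater: base 90 x 80 x 10 mm and, on four thin steel posts, a plate 70 x 60 mm, 8 mm thick, top 128 mm above the bench, with a round hole of 15 mm in its centre. Origin: centre of its underside.
- probe: Probe hanging upright in the stand's hole. From the origin up along z: steel collar, 32 mm across, 0 to 4 mm (rests on the stand's plate); black square handle 26 x 26 mm, 4 to 64 mm, x and y normal to its flats; 12 mm stub to 71 mm. Below: straight steel rod, 8 mm diameter, 110 mm long. 0.09 kg. Origin: centre of the collar's underside.
- probe_tip (a point): Lower end of the probe's rod, 110 mm below the probe's origin.
- beaker: Glass beaker, 58 mm diameter, 69 mm high, standing behind the heater. Leave alone. Origin: centre of its underside.
- timer: White bench timer 60 x 66 x 19 mm, lying behind the probe stand. Leave alone. Origin: centre of its underside.
- petri: Petri dish, 58 mm diameter, 15 mm high, behind the inserts. Leave alone. Origin: centre of its underside.
Not all that is in view belongs to the job. Leave any green or purple look-alike of the guide_insert alone.

How it is judged (in metres and radians):
On the way, in this order (a step that is already met when the one before it is completed fails the run):
1. the guide insert stands upright, fully down in the empty place of the well, let go (horizontal distance between guide_insert and free_place below 0.008 m and z of guide_insert in the frame of heater below 0.033 m and angle between guide_insert's own z axis and vertical below 0.06 rad and contact force between the fingers and guide_insert below 0.1 N), for 0.2 s.
2. the probe is lifted out of its stand, its tip clear above the plate (height (world z) of probe_tip above 0.128 m and contact force between the fingers and probe above 1 N), for 0.05 s.
At the end, for the whole second after the job is handed in: Guide insert upright (0.06 rad) on the well's floor (3 mm), within 8 mm of the place's centre, untouched by the robot; square block in the well. Gripper holds the probe still, upright (0.07 rad), tip 38-62 mm below the mouth, within 4 mm of its centre, touching neither insert nor heater (all of step 1 and contact force between the arm and guide_insert below 0.1 N and horizontal distance between filler and heater below 0.035 m and z of filler in the frame of heater below 0.034 m and horizontal distance between probe_tip and bore_mouth below 0.004 m and z of probe_tip in the frame of bore_mouth between -0.062 and -0.038 m and angle between probe's own z axis and vertical below 0.07 rad and linear speed of probe below 0.02 m/s and contact force between the fingers and probe above 1 N and contact force between probe and guide_insert below 0.2 N and contact force between probe and heater below 0.2 N); the arm keeps its last pose, push and grip.
It fails at once if the probe touches the guide insert (over 0.3 N) (contact force between probe and guide_insert above 0.3 N).
It fails at once if the other insert, the beaker, the timer or the petri dish is pushed more than 20 mm (distance of any of spare_insert, beaker, timer, petri from where it was at the start of the episode above 0.02 m).
It also fails if it takes over 64 s, if anything falls off the work surface, if the arm or the gripper's body presses on something with over 40 N, if the wrist force passes 120 N, or if a joint passes its speed limit or range.

ROBOT

A 6-joint arm with a two-finger parallel gripper is mounted at the origin on a cart in front of the work surface, level with it; the furniture and walls round the work are solid. World frame = base frame: x ahead of the robot, y to its left, z up, the work surface at z = 0. Lengths are in mm, angles in rad, forces in N, time in s.
With the tool pointing down it reaches from about 275 to 725 mm from the base axis. Payload 5.6 kg.
Tool frame: the origin (TCP) lies at the very end of the fingers, on their centre line; the grasp point (between the pads) lies 19 mm behind it; z points along the fingers, y is the line along which they close (so a half turn about z gives the same grasp; the last joint's range is limited). The gripper opens to 85 mm and grips with 20 to 120 N. Pads are 22 mm wide; open, the fingers measure 114 mm over their backs; the gripper's body (76 mm by 85 mm) begins 54 mm behind the grasp point. The pads swing forward as they close: fully open they stand 13 mm farther back than shut.
Start: joints at [-1.005, 0.255, 0.108, 0, -1.424, -0.285], TCP at [152.438, -528.446, 195.983] pointing down, gripper open.
Joint ranges: [-2.95, 2.95], [-1.21, 1.97], [-1.09, 1.5], [-2.87, 1.71], [-2.94, -0.07], [-3.05, 3.05]. Speed limits (rad/s): [2.57, 2.57, 3.14, 3.14, 3.14, 3.14].

INTERFACE

Orientations are given as a unit quaternion [w, x, y, z].
In Python, from plant import bot, vision gives the robot as it stands.
- The arm moves only by the tool send_rows, never from a script. Its argument "motion" is a list of rows, each a list of 7 numbers: the opening, from 0 (shut) to 1 (fully open), then the shift along the tool's x, y, z in cm, then the turn, a rotation vector about the tool's x, y, z in degrees. A call has 1 to 5 rows; each row shifts and turns the commanded pose from where the row before left it, along the tool's axes as they then stand; what a row does not reach is not made up. A row lasts 1/12 s, in which the tool goes at most 41.7 mm and 7.16 degrees, less where a joint would pass 70% of its speed; a pose out of reach is approached as far as the arm can. A call with a gripper value outside its range is refused whole. The fingers move at their own pace and stop on an object; "force" is the grip in N (left out, the last holds). Time passes only in rows, so rows that do not move let the fingers close. It gives the time, the measured TCP pose, the force, the opening and the grip force at its end, in the units of the state.
- bot.observe(): the state, without advancing time (a new reading comes with each control period).
- vision.get_image(name): name is "scene" or "top" or "wrist"; returns the picture (400x640x3 uint8, blue, green, red); there is no depth.
- vision.camera_info(name): a dict with "fx", "fy", "cx", "cy" (pixels), "R" (3x3) and "t" (3): a world point X has camera coordinates R X + t. Camera axes: x right, y down, z forward; pixel columns grow to the right and rows downward; lengths in mm; the calibration is good to about 2 mm. A picture is of the moment at which its call begins: read the wrist's pose just before it. camera_info takes no time and is no camera call; for the wrist camera it gives the pose at the moment of the call.
- bot.sign_off(): hands the job in; it is judged then, once.
Trained networks look in the newest picture that a camera, given by its name, has taken for a name from the list of things; names that differ only in an ending like _2 or _b are one class to them, and where a whole thing is asked for, a point or a joint stands for the part that bears it (a point fixed in the world has none). Each returns a list of dicts, best first, with "confidence" (0 to 1); they miss things now and then, are a little off and sometimes report something else, mostly with a low value. They report only what shows in the picture. A call takes as long as a camera call. They do not tell look-alikes from the thing itself.
- vision.search_frame(camera, name): "position" ([x, y, z] in mm, in world coordinates, good to about 4 mm: the middle of the surface that is visible of it).
- vision.place_of(camera, name): "position" ([x, y, z] in mm, in world coordinates, good to about 4 mm: a listed point, or the origin of a listed thing).
The state is a dict: "clock": time; "joints": joint angles; "dq": joint speeds; "joint_torque": joint torques, N m; "tcp_pos": TCP position; "orientation": TCP orientation; "force": force on the tool from outside, world axes, zero at the start; "torque": the same for the moment, N m; "grip_width": finger opening in mm; "finger_force": force on a finger pad.
Only numpy, scipy, OpenCV 4.12 (cv2) and the standard library are available. Lean on these libraries where they do the work, as an engineer would, in place of code of your own. Each camera call takes 0.05 s, during which the arm holds its last target. There are 200 camera calls.

## Working session

There is one attempt and no reset: what is moved stays moved. The work goes in short steps, Python scripts to look and compute and a tool call to move; the robot and the scene stay as the last step left them, time stands still between calls to the robot, and variables do not carry over. Pictures are saved under pics/ and viewed, at most 10 in all, crops included, and the job is handed in when it is done.

Besides the shell and the picture viewer there is one more tool, called after ">>>" by a JSON object that holds its "api" and its "payload". send_rows: Moves the arm, as the interface text tells. Its arguments: {"type":"object","properties":{"motion":{"type":"array","items":{"type":"array","items":{"type":"number"}}},"force":{"type":"number"}},"required":["motion"]}

```bash
ls; mkdir -p pics
python3 - <<'E'
from plant import bot, vision
import cv2, numpy as np
s=bot.observe(); print(s['clock'],s['tcp_pos'],s['orientation'],s['grip_width'])
a=vision.get_image('scene'); b=vision.get_image('top')
cv2.imwrite('pics/scene.png',a); cv2.imwrite('pics/top.png',b)
for n in ['heater','free_place','filler','guide_insert','bore_mouth','spare_insert','probe_stand','probe','probe_tip']:
  for c in ['top','scene']:
    print(n,c,[(np.round(d['position']).tolist(),round(d['confidence'],2)) for d in vision.place_of(c,n)][:4])
E
```

```text
pics
0.0 [ 152.30480799 -527.89667426  195.11173705] [-1.72799303e-04 -1.39913826e-01  9.90163240e-01  9.22227937e-04] 85.2014807009378
heater top [([509.0, -24.0, -2.0], 0.92)]
heater scene [([508.0, -30.0, 3.0], 0.61)]
free_place top [([513.0, -0.0, 35.0], 0.67)]
free_place scene [([513.0, -4.0, 33.0], 0.8)]
filler top [([506.0, -57.0, 31.0], 0.97), ([570.0, 295.0, 78.0], 0.74)]
filler scene [([502.0, -53.0, 30.0], 0.41)]
guide_insert top [([512.0, 379.0, 2.0], 0.96), ([571.0, 296.0, -0.0], 0.83), ([466.0, 188.0, 2.0], 0.66), ([569.0, 294.0, 74.0], 0.55)]
guide_insert scene [([463.0, 193.0, -1.0], 0.79), ([519.0, 376.0, 1.0], 0.6), ([570.0, 292.0, 1.0], 0.57)]
bore_mouth top [([467.0, 191.0, 73.0], 0.87), ([570.0, 294.0, 77.0], 0.56), ([520.0, 385.0, 78.0], 0.56)]
bore_mouth scene [([519.0, 381.0, 78.0], 0.85), ([568.0, 297.0, 74.0], 0.78)]
spare_insert top [([422.0, 299.0, 0.0], 0.81), ([569.0, 295.0, 76.0], 0.29)]
spare_insert scene [([418.0, 304.0, 4.0], 0.86)]
probe_stand top [([471.0, -265.0, 2.0], 0.84)]
probe_stand scene []
probe top [([503.0, -53.0, 30.0], 0.61), ([466.0, -264.0, 128.0], 0.55)]
probe scene []
probe_tip top [([569.0, 293.0, 77.0], 0.65), ([466.0, -268.0, 17.0], 0.56)]
probe_tip scene []
```

View pics/top.png

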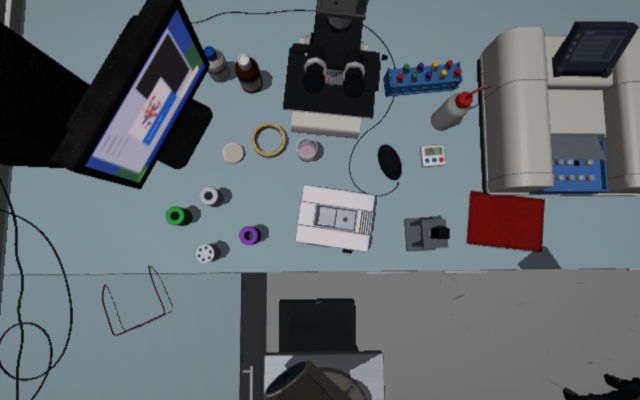

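View pics/scene.png

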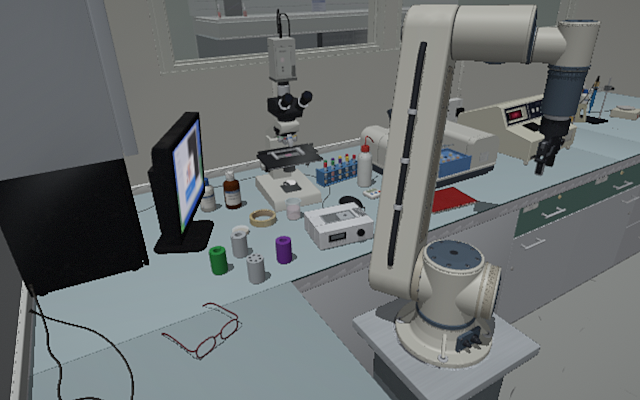

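Candidates in the top picture: green at (177,215), purple at (249,235), grey with one wide bore at (210,196), and grey with a ring of small holes at (206,253). The grey one at (210,196), at world (570,295), fits the guide insert. I'll confirm it in an enlarged crop that also covers the heater and the stand.

```bash
cat > h.py <<'E'
import numpy as np, cv2
from plant import bot, vision
def ray(c,u,v,z,ci=None):
    ci=ci or vision.camera_info(c); R=np.array(ci['R']);t=np.array(ci['t'])
    o=-R.T@t; d=R.T@np.array([(u-ci['cx'])/ci['fx'],(v-ci['cy'])/ci['fy'],1]); k=(z-o[2])/d[2]; return o+k*d
def pix(c,X,ci=None):
    ci=ci or vision.camera_info(c); p=np.array(ci['R'])@np.array(X,float)+np.array(ci['t']); return np.array([ci['fx']*p[0]/p[2]+ci['cx'],ci['fy']*p[1]/p[2]+ci['cy']])
E
python3 - <<'E'
from h import *
b=cv2.imread('pics/top.png')
def crop(x,y,w,h,k): return cv2.resize(b[y:y+h,x:x+w],None,fx=k,fy=k,interpolation=cv2.INTER_CUBIC)
A=crop(160,180,100,90,4); B=crop(290,180,100,75,4); C=crop(395,210,66,45,6)
out=np.zeros((600,800,3),np.uint8)
out[:360,:400]=A; out[:300,400:800]=B; out[310:580,400:796]=C
cv2.imwrite('pics/c1.png',out)
ci=vision.camera_info('top'); print(ci['fx'],-np.array(ci['R']).T@ci['t'], np.round(ci['R'],3))
for X in ([570,295,75],[570,295,0],[510,-27,70],[466,-265,128],[466,-265,199]): print(X,pix('top',X))
E
```

```text
371.1056662471809 [ 455.76565959   43.90652531 1026.65013848] [[-0.007 -1.     0.028]
 [-0.994  0.004 -0.107]
 [ 0.107 -0.029 -0.994]]
[570, 295, 75] [209.503864  194.7374777]
[570, 295, 0] [216.64633094 197.94566126]
[510, -27, 70] [335.11858604 217.54635113]
[466, -265, 128] [434.7052455  233.70186146]
[466, -265, 199] [445.46448289 233.26428117]
```

View pics/c1.png

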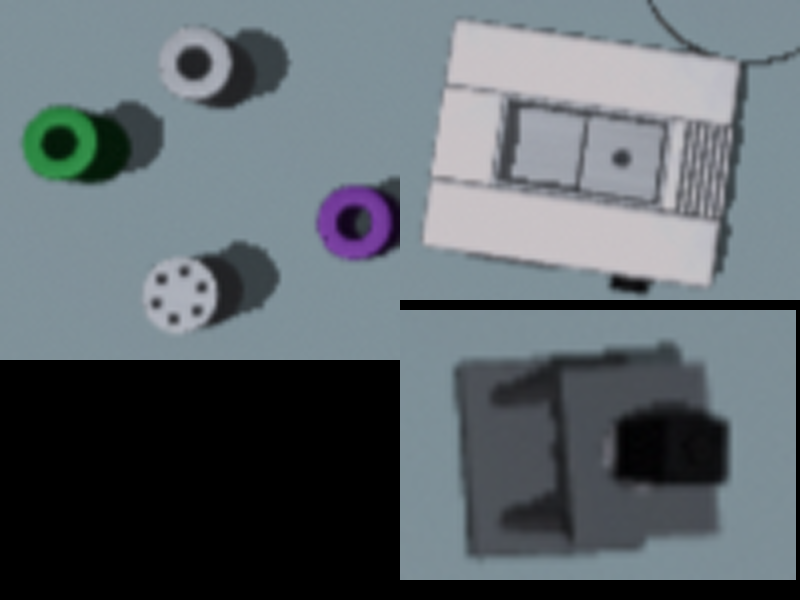

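The crop confirms the guide insert at pixel (208.5,195.7), grey with a single wide bore. The spare is at (205,253). Heater corners in the crop are TL(458,20), TR(742,62), BR(712,285), BL(425,243), and the handle top is around (697,452).

Run:
```python
from h import *
f=lambda x,y:(290+(x-400)/4-.4,180+y/4-.4)
P=[ray('top',*f(*c),70)[:2] for c in [(458,20),(742,62),(712,285),(425,243)]]
P=np.array(P);print(P.round(1),P.mean(0))
e=[P[1]-P[0],P[2]-P[3],P[0]-P[3],P[1]-P[2]]
for v in e: print(np.linalg.norm(v),np.degrees(np.arctan2(v[1],v[0])))
W=np.array([ray('top',*f(*c),70)[:2] for c in [(507,98),(668,122),(660,203),(500,182)]]);print('well',W.mean(0))
print('bore',ray('top',160+193/4-.4,180+63/4-.4,75), 'outer',ray('top',160+196/4-.4,180+64/4-.4,75))
g=lambda x,y:(395+(x-400)/6-.4,210+(y-310)/6-.4)
for c in [(697,452),(665,420),(727,420),(725,484),(665,484)]: print('handle',ray('top',*g(*c),192)[:2])
for c in [(562,365),(705,365),(718,532),(572,543)]: print('plate',ray('top',*g(*c),128)[:2])
for c in [(458,365),(470,557)]: print('base',ray('top',*g(*c),10)[:2])
```

```text
[[ 596.2   52.8]
 [ 568.  -132.2]
 [ 424.1 -109.4]
 [ 452.2   74.3]] [510.11586458 -28.60727826]
187.10078929058633 -98.68050924680003
185.89671950616832 -98.70325241637956
145.5963988926713 -8.512766460594644
145.67164201689408 -8.986447015035298
well [510.41570103 -28.13434654]
bore [568.43667833 299.16416543  75.        ] outer [567.7844289  297.24320783  75.        ]
handle [ 466.10267402 -264.493965  ]
handle [ 478.21271201 -252.8220412 ]
handle [ 478.05935544 -276.47213769]
handle [ 454.03129109 -274.61709047]
handle [ 454.19775067 -251.80215747]
plate [ 502.52763803 -234.1973566 ]
plate [ 502.18763755 -292.99186103]
plate [ 434.61896805 -295.30337004]
plate [ 430.68716211 -235.57957944]
base [ 508.94671453 -222.49418978]
base [ 421.44804076 -225.17271251]
```

Heater yaw is about -8.7°, with its centre at (510,-28), so free_place is at about (514,-3). The guide insert is at about (568,297) and the probe at (466,-264). I'll square the tool to the world axes, then fly to the guide insert.

>>> {"api": "send_rows", "payload": {"motion": [[1,0,0,0,0,0,5.36],[1,0,0,0,0,0,5.36],[1,0,0,0,0,0,5.36]]}}

```text
clock: 1.25
tcp_pos: [152.5, -528.5, 196.0]
orientation: [0.0, 0.002, 1.0, -0.0]
force: [-0.1, -0.1, 0.5]
grip_width: 85.6
finger_force: 0.0
```

>>> {"api": "send_rows", "payload": {"motion": [[1,-1.66,3.3,0,0,0,0],[1,-1.66,3.3,0,0,0,0],[1,-1.66,3.3,0,0,0,0],[1,-1.66,3.3,0,0,0,0],[1,-1.66,3.3,0,0,0,0]]}}

```text
clock: 1.67
tcp_pos: [235.7, -362.0, 196.0]
orientation: [0.0, 0.0, 1.0, -0.0]
force: [0.7, -1.0, -0.4]
grip_width: 85.6
finger_force: 0.0
```

>>> {"api": "send_rows", "payload": {"motion": [[1,-1.66,3.3,0,0,0,0],[1,-1.66,3.3,0,0,0,0],[1,-1.66,3.3,0,0,0,0],[1,-1.66,3.3,0,0,0,0],[1,-1.66,3.3,0,0,0,0]]}}

```text
clock: 2.08
tcp_pos: [318.7, -196.8, 196.3]
orientation: [0.001, 0.0, 1.0, -0.0]
force: [2.1, -0.6, -0.3]
grip_width: 85.3
finger_force: 0.0
```

>>> {"api": "send_rows", "payload": {"motion": [[1,-1.66,3.3,0,0,0,0],[1,-1.66,3.3,0,0,0,0],[1,-1.66,3.3,0,0,0,0],[1,-1.66,3.3,0,0,0,0],[1,-1.66,3.3,0,0,0,0]]}}

```text
clock: 2.5
tcp_pos: [401.8, -31.5, 196.4]
orientation: [0.001, -0.0, 1.0, 0.0]
force: [1.3, -0.9, -0.2]
grip_width: 85.6
finger_force: 0.0
```

>>> {"api": "send_rows", "payload": {"motion": [[1,-1.66,3.3,0,0,0,0],[1,-1.66,3.3,0,0,0,0],[1,-1.66,3.3,0,0,0,0],[1,-1.66,3.3,0,0,0,0],[1,-1.66,3.3,0,0,0,0]]}}

```text
clock: 2.92
tcp_pos: [484.8, 133.5, 196.2]
orientation: [0.0, -0.0, 1.0, 0.0]
force: [0.6, -0.2, 0.0]
grip_width: 85.5
finger_force: 0.0
```

>>> {"api": "send_rows", "payload": {"motion": [[1,-1.66,3.3,0,0,0,0],[1,-1.66,3.3,0,0,0,0],[1,-1.66,3.3,0,0,0,0],[1,-1.66,3.3,0,0,0,0],[1,0,0,0,0,0,0]]}}

```text
clock: 3.33
tcp_pos: [551.9, 268.3, 192.8]
orientation: [-0.001, -0.002, 1.0, -0.001]
force: [-1.2, -0.6, -1.5]
grip_width: 85.4
finger_force: 0.0
```

Run:
```python
from h import *
s=bot.observe(); print(s['tcp_pos'])
ci=vision.camera_info('wrist'); a=vision.get_image('wrist'); cv2.imwrite('pics/w1.png',a)
print(pix('w',[568,297,75],ci), -np.array(ci['R']).T@ci['t'])
import json; json.dump({k:np.array(v).tolist() for k,v in ci.items()},open('w1.json','w'))
for n in ['guide_insert','bore_mouth']:
    print(n,[(np.round(d['position']).tolist(),round(d['confidence'],2)) for d in vision.place_of('wrist',n)][:4])
```

```text
[551.86767873 268.33407397 192.84605236]
[338.66463678 193.4906067 ] [468.63756749 268.78998124 372.33826433]
guide_insert [([518.0, 383.0, 2.0], 0.94), ([463.0, 195.0, 0.0], 0.81), ([570.0, 295.0, -1.0], 0.73), ([568.0, 294.0, 77.0], 0.3)]
bore_mouth [([464.0, 195.0, 73.0], 0.97), ([569.0, 296.0, 75.0], 0.65), ([516.0, 382.0, 75.0], 0.59)]
```

View pics/w1.png

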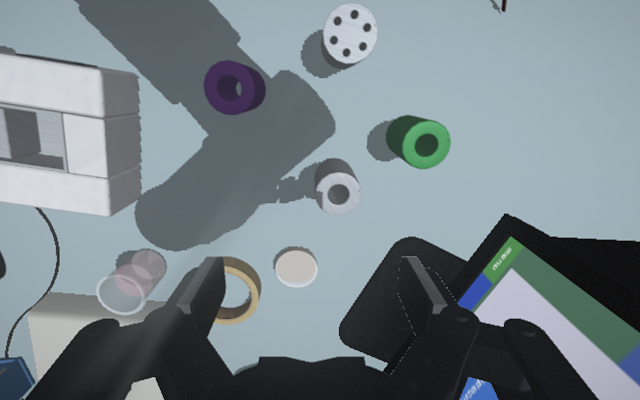

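The wrist picture shows the guide insert's bore at (339,194). The estimate (568,297,75) projects to (338.7,193.5), so they agree. Purple is at (235,88), green at (425,143) and the spare at (350,33). Moving over it.

>>> {"api": "send_rows", "payload": {"motion": [[1,-0.9,1.67,0,0,0,0],[1,-0.87,1.67,0,0,0,0],[1,0,0,2.0,0,0,0],[1,0,0,2.0,0,0,0],[1,0,0,0,0,0,0]]}}

```text
clock: 3.9
tcp_pos: [566.1, 295.2, 152.4]
orientation: [-0.003, 0.0, 1.0, -0.001]
force: [-0.6, 0.0, -1.1]
grip_width: 85.3
finger_force: 0.0
```

>>> {"api": "send_rows", "payload": {"motion": [[1,0,0,0,0,0,0],[1,0,0,0,0,0,0]]}}

```text
clock: 4.07
tcp_pos: [569.1, 296.3, 158.0]
orientation: [0.001, 0.0, 1.0, 0.0]
force: [-0.3, -0.4, 0.9]
grip_width: 85.3
finger_force: 0.0
```

>>> {"api": "send_rows", "payload": {"motion": [[1,0,0,2.5,0,0,0],[1,0,0,2.5,0,0,0],[1,0,0,2.5,0,0,0],[1,0,0,2.0,0,0,0],[1,0,0,1.8,0,0,0]]}}

```text
clock: 4.48
tcp_pos: [569.0, 296.9, 43.7]
orientation: [0.001, 0.0, 1.0, 0.001]
force: [0.7, -1.3, -0.1]
grip_width: 85.5
finger_force: 0.0
```

>>> {"api": "send_rows", "payload": {"motion": [[1,0,0,0,0,0,0],[1,0,0,0,0,0,0],[1,0,0,0,0,0,0]]}}

```text
clock: 4.73
tcp_pos: [569.9, 297.6, 45.6]
orientation: [0.002, -0.0, 1.0, 0.001]
force: [-0.4, -0.5, -0.0]
grip_width: 85.0
finger_force: 0.0
```

Run:
```python
from h import *
s=bot.observe(); print(s['clock'],s['tcp_pos'],s['force'])
ci=vision.camera_info('wrist'); a=vision.get_image('wrist')
p=pix('w',[568,297,75],ci);print(p); u,v=(p-120).astype(int)
c=a[max(v,0):v+240,max(u,0):u+240]; cv2.imwrite('pics/w2.png',cv2.resize(c,None,fx=2.4,fy=2.4)); print(max(u,0),max(v,0))
import json; json.dump({k:np.array(v).tolist() for k,v in ci.items()},open('w2.json','w'))
```

```text
4.7333 [569.86121803 297.60073538  45.58088945] [-0.36469416 -0.51636086 -0.02535176]
[309.21032149 247.39082869]
189 127
```

View pics/w2.png

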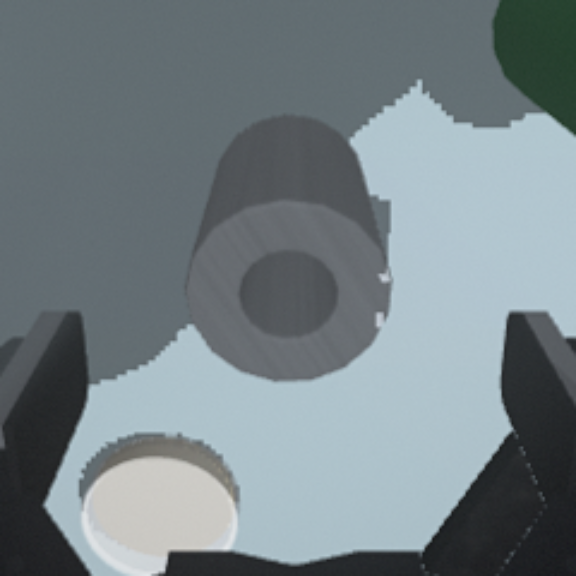

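The insert's top is centred at crop (288,292), which is pixel (309,248.5), and the prediction was (309.2,247.4). It stands midway between the fingers, so I'm gripping and lifting.

>>> {"api": "send_rows", "payload": {"motion": [[0,0,0,0,0,0,0],[0,0,0,0,0,0,0],[0,0,0,0,0,0,0],[0,0,0,0,0,0,0],[0,0,0,0,0,0,0]], "force": 50}}

```text
clock: 5.2
tcp_pos: [568.5, 297.1, 43.2]
orientation: [0.0, -0.0, 1.0, 0.0]
force: [0.2, 0.5, -1.0]
grip_width: 25.6
finger_force: 0.0
```

>>> {"api": "send_rows", "payload": {"motion": [[0,0,0,0,0,0,0],[0,0,0,0,0,0,0],[0,0,0,0,0,0,0],[0,0,0,0,0,0,0],[0,0,0,0,0,0,0]]}}

```text
clock: 5.62
tcp_pos: [568.4, 297.0, 42.9]
orientation: [-0.0, -0.0, 1.0, -0.0]
force: [-0.2, -0.4, 0.2]
grip_width: 0.1
finger_force: 0.0
```

>>> {"api": "send_rows", "payload": {"motion": [[0,0,0,-0.5,0,0,0],[0,0,0,-1.5,0,0,0],[0,0,0,-2.5,0,0,0],[0,0,0,-2.5,0,0,0],[0,0,0,-3,0,0,0]]}}

```text
clock: 6.03
tcp_pos: [567.7, 296.5, 143.4]
orientation: [-0.001, -0.0, 1.0, -0.001]
force: [1.0, 0.8, -0.3]
grip_width: 0.4
finger_force: 0.0
```

The fingers closed fully, so the grasp missed. I'll look before doing anything else.

Run:
```python
from h import *
import json
ci=json.load(open('w2.json'))
for X in ([569,297+42.5,46],[569,297-42.5,46],[569,297,46],[569,297+42.5,59],[569,297,75]): print(X,pix('w',X,ci))
s=bot.observe(); print(s['clock'],s['tcp_pos'],s['orientation'],s['grip_width'])
ci=vision.camera_info('wrist'); a=vision.get_image('wrist'); b=vision.get_image('top')
print(pix('w',s['tcp_pos'],ci),pix('w',[568,297,75],ci))
out=np.zeros((400,800,3),np.uint8); out[:, :400]=cv2.resize(a[:, 140:500],(400,400)); out[:,400:]=cv2.resize(b[140:280,150:290],(400,400))
cv2.imwrite('pics/w3.png',out)
```

```text
[569, 339.5, 46] [375.56992996 226.63808661]
[569, 254.5, 46] [243.16854296 226.67985095]
[569, 297, 46] [309.40044553 226.65895894]
[569, 339.5, 59] [379.9066754 235.823827 ]
[569, 297, 75] [309.21313919 248.99858428]
6.0333 [567.74262767 296.54010958 143.4366318 ] [-8.69316970e-04 -3.09118851e-05  9.99999448e-01 -5.88947384e-04] 0.36296432620784413
[310.29339617 227.62807238] [311.12996199 194.03167925]
```

View pics/w3.png

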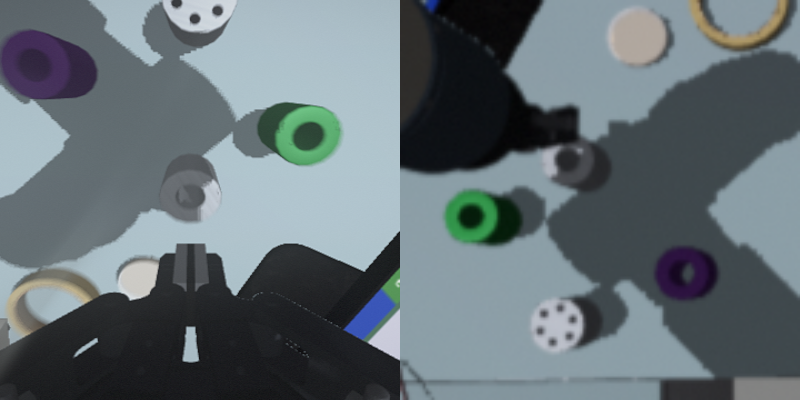

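The insert still stands untouched. The shut fingertips show about 17 px off their predicted spot, so I'll compare the reported TCP with the fingers as seen from three cameras.

Run:
```python
from h import *
s=bot.observe(); T=np.array(s['tcp_pos']); print(T,s['joints'])
ims=[]
for n in ['scene','top','wrist']:
    ci=vision.camera_info(n); a=vision.get_image(n)
    p=pix(n,T,ci); q=pix(n,T+[0,0,54],ci); g=pix(n,[568.5,297,75],ci); print(n,p,q,g)
    u,v=np.clip(((p+g)/2-50).astype(int),0,[540,300]) if n!='wrist' else (160,100)
    w=100 if n!='wrist' else 300
    k=4 if n!='wrist' else 400/300
    c=cv2.resize(a[v:v+w,u:u+w],(400,400),interpolation=cv2.INTER_CUBIC)
    for m,col in((p,(0,0,255)),(q,(0,255,255)),(g,(0,255,0))):
        cv2.drawMarker(c,tuple(int(x) for x in (m-[u,v])*k),col,cv2.MARKER_CROSS,14,1)
    ims.append(c)
out=np.zeros((600,800,3),np.uint8)
out[:400,:400]=ims[0]; out[:400,400:]=ims[1]; 
out2=np.hstack([cv2.resize(i,(266,266)) for i in ims]); 
cv2.imwrite('pics/d1.png',np.hstack([ims[0],ims[1]]))
```

```text
[571.45833535 298.32138338 149.72478237] [ 0.72461123  0.45040067  0.2741704   0.00260764 -1.38377893 -2.29530704]
scene [233.65006856 212.8853513 ] [231.56420538 196.68287172] [237.15130167 234.59478324]
top [199.77720692 190.39096058] [192.73522121 187.22937167] [208.7025409  195.32210925]
wrist [311.64886392 234.86304839] [312.06754359 287.20915885] [309.79964497 192.62009953]
```

View pics/d1.png

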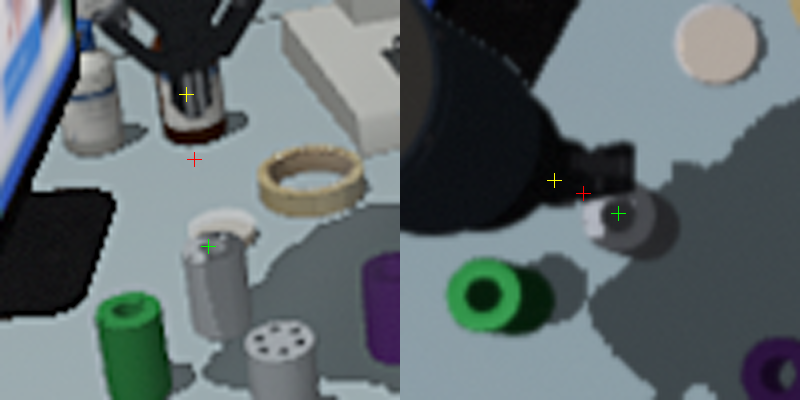

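Run:
```python
from h import *
s=bot.observe(); T=np.array(s['tcp_pos']); print(T)
ims=[]
for n,k,w in [('scene',6,66),('wrist',3,133)]:
    ci=vision.camera_info(n); a=vision.get_image(n)
    p=pix(n,T,ci); print(n,p.round(1),'dx,dy,dz per 10mm',[(pix(n,T+d,ci)-p).round(1).tolist() for d in 10*np.eye(3)])
    u,v=(p-[w/2,w/2]).astype(int) 
    c=cv2.resize(a[v:v+w,u:u+w],(400,400),interpolation=cv2.INTER_CUBIC)
    cv2.drawMarker(c,tuple(int(x) for x in (p-[u,v])*400/w),(0,0,255),cv2.MARKER_CROSS,14,1); print(u,v)
    ims.append(c)
cv2.imwrite('pics/d2.png',np.hstack(ims))
```

```text
[568.18978088 297.04928995 143.00615098]
scene [234.7 215.2] dx,dy,dz per 10mm [[-1.1, -1.3], [-3.2, 0.9], [-0.4, -2.9]]
201 182
wrist [310.7 228.6] dx,dy,dz per 10mm [[0.0, 13.9], [15.6, 0.0], [-0.0, 7.0]]
244 162
```

View pics/d2.png

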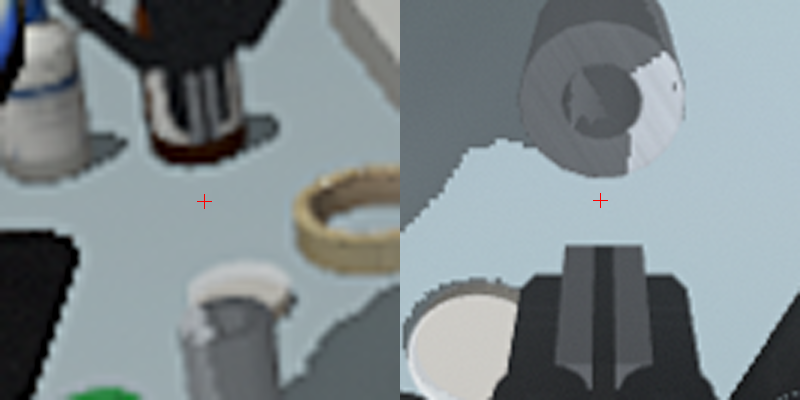

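The two views put the fingertips about 37 mm above the reported TCP, with no sideways offset. That explains why the fingers closed just over the insert's top. I'll open, go about 35 mm deeper so the tips reach about z=47, and grip again.

>>> {"api": "send_rows", "payload": {"motion": [[1,0,0,0,0,0,0],[1,0,0,0,0,0,0],[1,0,0,0,0,0,0],[1,0,0,0,0,0,0],[1,0,0,0,0,0,0]]}}

```text
clock: 6.8
tcp_pos: [568.4, 297.0, 142.8]
orientation: [-0.0, -0.0, 1.0, -0.0]
force: [0.0, 0.6, 0.7]
grip_width: 60.6
finger_force: 0.0
```

>>> {"api": "send_rows", "payload": {"motion": [[1,0,0,0,0,0,0],[1,0,0,1.5,0,0,0],[1,0,0,2.5,0,0,0],[1,0,0,3,0,0,0],[1,0,0,3,0,0,0]]}}

```text
clock: 7.22
tcp_pos: [568.7, 297.3, 42.6]
orientation: [0.001, -0.0, 1.0, 0.001]
force: [0.8, 0.5, -0.6]
grip_width: 85.5
finger_force: 0.0
```

>>> {"api": "send_rows", "payload": {"motion": [[1,0,0,2,0,0,0],[1,0,0,1.0,0,0,0],[1,0,0,0.5,0,0,0],[1,0,0,0,0,0,0],[1,0,0,0,0,0,0]]}}

```text
clock: 7.63
tcp_pos: [569.4, 297.6, 9.4]
orientation: [0.001, -0.0, 1.0, 0.0]
force: [0.0, -1.2, 0.3]
grip_width: 85.3
finger_force: 0.0
```

>>> {"api": "send_rows", "payload": {"motion": [[0,0,0,0,0,0,0],[0,0,0,0,0,0,0],[0,0,0,0,0,0,0],[0,0,0,0,0,0,0],[0,0,0,0,0,0,0]], "force": 50}}

```text
clock: 8.05
tcp_pos: [569.1, 297.5, 9.3]
orientation: [0.001, -0.0, 1.0, 0.001]
force: [-2.1, 0.4, 4.2]
grip_width: 47.0
finger_force: 50.8
```

>>> {"api": "send_rows", "payload": {"motion": [[0,0,0,0,0,0,0],[0,0,0,0,0,0,0]]}}

```text
clock: 8.22
tcp_pos: [569.2, 297.5, 9.3]
orientation: [0.001, -0.0, 1.0, 0.001]
force: [-0.7, 0.3, 6.4]
grip_width: 47.1
finger_force: 50.9
```

Gripped at 47 mm width. Lifting and carrying it over the well.

>>> {"api": "send_rows", "payload": {"motion": [[0,0,0,-1,0,0,0],[0,0,0,-2.5,0,0,0],[0,0,0,-3,0,0,0],[0,0,0,-3,0,0,0],[0,0,0,-2,0,0,0]]}}

```text
clock: 8.63
tcp_pos: [568.8, 297.1, 126.0]
orientation: [0.001, -0.0, 1.0, 0.0]
force: [1.3, 0.1, -2.7]
grip_width: 46.4
finger_force: 52.2
```

>>> {"api": "send_rows", "payload": {"motion": [[0,0.3,-1.5,0,0,0,0],[0,0.5,-3,0,0,0,0],[0,0.6,-3.5,0,0,0,0],[0,0.6,-3.5,0,0,0,0],[0,0.6,-3.5,0,0,0,0]]}}

```text
clock: 9.05
tcp_pos: [541.1, 145.5, 122.5]
orientation: [-0.001, -0.0, 1.0, -0.0]
force: [0.5, -0.6, -2.5]
grip_width: 47.0
finger_force: 52.2
```

>>> {"api": "send_rows", "payload": {"motion": [[0,0.6,-3.5,0,0,0,0],[0,0.6,-3.5,0,0,0,0],[0,0.6,-3.5,0,0,0,0],[0,0.6,-3,0,0,0,0],[0,0.4,-1.5,0,0,0,0]]}}

```text
clock: 9.47
tcp_pos: [512.7, -6.0, 122.9]
orientation: [-0.001, 0.001, 1.0, -0.0]
force: [0.4, 0.0, -2.2]
grip_width: 47.2
finger_force: 52.2
```

>>> {"api": "send_rows", "payload": {"motion": [[0,0,0,0,0,0,0],[0,0,0,0,0,0,0],[0,0,0,0,0,0,0],[0,0,0,0,0,0,0]]}}

```text
clock: 9.8
tcp_pos: [514.5, -2.2, 122.8]
orientation: [-0.0, -0.0, 1.0, 0.0]
force: [0.2, -0.2, -2.1]
grip_width: 47.3
finger_force: 52.3
```

Run:
```python
from h import *
import json
s=bot.observe(); T=np.array(s['tcp_pos']); print(T,s['orientation'],s['grip_width'],s['force'])
ci=vision.camera_info('wrist'); a=vision.get_image('wrist'); cv2.imwrite('pics/w4.png',a)
json.dump({k:np.array(v).tolist() for k,v in ci.items()},open('w4.json','w'))
b=np.radians(-8.7); R=np.array([[np.cos(b),-np.sin(b)],[np.sin(b),np.cos(b)]]); C=np.array([510.2,-28.4])
def H(x,y): return C+R@[x,y]
for x,y in [(-75,95),(75,95),(-75,-95),(27,52.5),(-27,52.5),(-27,-52.5),(27,-52.5)]:
    p=H(x,y); q=pix('w',[*p,70],ci); print((x,y),p.round(1),q.round(1))
    cv2.drawMarker(a,tuple(int(i+.5) for i in q),(0,0,255),cv2.MARKER_CROSS,9,1)
for X in ([T[0],T[1],T[2]-9.3+75],[T[0],T[1],T[2]-9.3]): cv2.drawMarker(a,tuple(int(i+.5) for i in pix('w',X,ci)),(0,255,0),cv2.MARKER_CROSS,9,1); print(X,pix('w',X,ci))
cv2.imwrite('pics/w4m.png',cv2.resize(a[0:300,100:500],(800,600),interpolation=cv2.INTER_CUBIC))
for n in ['free_place','heater','guide_insert']:
    print(n,[(np.round(d['position'],1).tolist(),round(d['confidence'],2)) for d in vision.place_of('wrist',n)][:3])
```

```text
[514.49121361  -2.20719696 122.83041184] [-2.11365459e-04 -4.59827287e-04  9.99999867e-01  1.02599531e-04] 47.29321310517401 [ 0.21254603 -0.18995068 -2.09410829]
(-75, 95) [450.4  76.9] [417.4 118.4]
(75, 95) [598.7  54.2] [373.2 288.1]
(-75, -95) [ 421.7 -111. ] [156.9  76.4]
(27, 52.5) [544.8  19.4] [336.2 233.8]
(-27, 52.5) [491.5  27.6] [348.5 172.2]
(-27, -52.5) [475.6 -76.2] [213.9 151.9]
(27, -52.5) [528.9 -84.4] [210.6 216.3]
[np.float64(514.491213613565), np.float64(-2.2071969649509526), np.float64(188.53041183591114)] [309.98544789 290.95313812]
[np.float64(514.491213613565), np.float64(-2.2071969649509526), np.float64(113.53041183591114)] [310.35890476 221.75786239]
free_place [([515.6, -1.0, 29.1], 0.9)]
heater [([511.6, -26.1, 0.1], 0.85)]
guide_insert [([462.0, 196.5, -3.5], 0.93), ([512.3, -4.4, 112.9], 0.9)]
```

View pics/w4m.png

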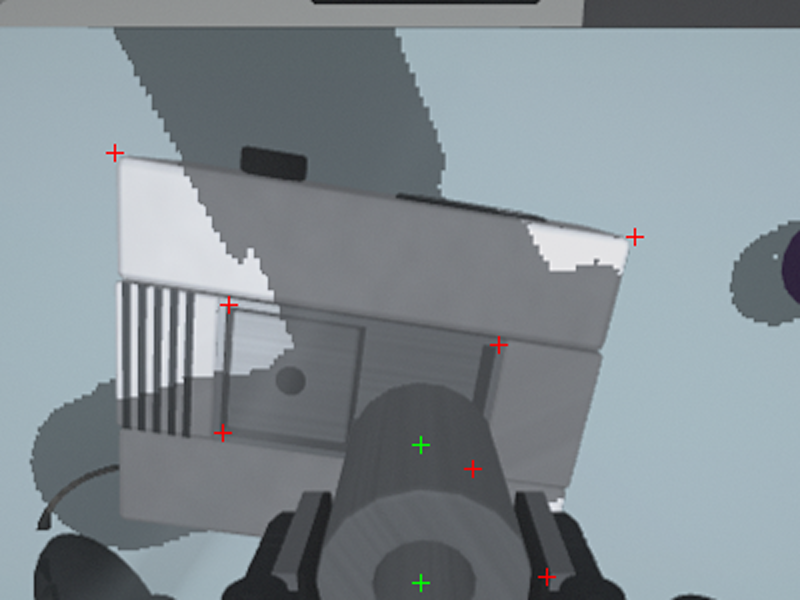

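The predicted heater outline (red) matches the picture to within 1–2 mm: front corners seen at (119,157) and (629,240), well rim's right-front corner at (500,347). The held insert's bore is at (424,583), with (420,583) predicted. The network's free_place (515.6,-1.0) also agrees. Lowering in stages.

>>> {"api": "send_rows", "payload": {"motion": [[0,0,-0.05,1.5,0,0,0],[0,0,0,2,0,0,0],[0,0,0,1,0,0,0],[0,0,0,0.4,0,0,0],[0,0,0,0.4,0,0,0]]}}

```text
clock: 10.42
tcp_pos: [514.5, -3.5, 69.8]
orientation: [-0.0, -0.0, 1.0, -0.0]
force: [0.1, -0.3, -1.0]
grip_width: 47.0
finger_force: 52.2
```

>>> {"api": "send_rows", "payload": {"motion": [[0,0,0,0.4,0,0,0],[0,0,0,0.4,0,0,0]]}}

```text
clock: 10.58
tcp_pos: [515.2, -3.3, 62.5]
orientation: [0.001, -0.0, 1.0, 0.0]
force: [-0.6, -0.3, -2.6]
grip_width: 47.3
finger_force: 52.3
```

>>> {"api": "send_rows", "payload": {"motion": [[0,0,0,0.5,0,0,0],[0,0,0,0.5,0,0,0],[0,0,0,0.5,0,0,0],[0,0,0,0.3,0,0,0]]}}

```text
clock: 10.92
tcp_pos: [514.1, -3.5, 43.3]
orientation: [-0.0, -0.0, 1.0, -0.0]
force: [0.2, 0.2, -2.8]
grip_width: 46.9
finger_force: 52.3
```

>>> {"api": "send_rows", "payload": {"motion": [[0,0,0,0.2,0,0,0],[0,0,0,0.15,0,0,0],[0,0,0,0,0,0,0]]}}

```text
clock: 11.17
tcp_pos: [514.3, -3.5, 40.2]
orientation: [-0.0, -0.0, 1.0, -0.0]
force: [0.1, -1.1, -2.2]
grip_width: 47.0
finger_force: 52.3
```

>>> {"api": "send_rows", "payload": {"motion": [[0,0,0,0.1,0,0,0],[0,0,0,0.1,0,0,0],[0,0,0,0,0,0,0]]}}

```text
clock: 11.42
tcp_pos: [515.0, -3.5, 39.4]
orientation: [0.001, -0.0, 1.0, -0.0]
force: [-1.7, 0.2, 4.0]
grip_width: 47.1
finger_force: 52.7
```

It touches the floor: TCP 39.4 less the 9.3 grasp offset gives 30.1 mm. Releasing and rising.

>>> {"api": "send_rows", "payload": {"motion": [[1,0,0,0,0,0,0],[1,0,0,0,0,0,0],[1,0,0,0,0,0,0],[1,0,0,0,0,0,0],[1,0,0,0,0,0,0]]}}

```text
clock: 11.83
tcp_pos: [514.5, -3.5, 38.4]
orientation: [0.0, -0.0, 1.0, 0.0]
force: [0.5, 0.4, 0.6]
grip_width: 85.7
finger_force: 0.0
```

>>> {"api": "send_rows", "payload": {"motion": [[1,0,0,-1,0,0,0],[1,0,0,-3,0,0,0],[1,0,0,-3.5,0,0,0],[1,0,0,-3.5,0,0,0],[1,0,0,-3.5,0,0,0]]}}

```text
clock: 12.25
tcp_pos: [514.1, -3.7, 186.0]
orientation: [0.0, -0.0, 1.0, -0.0]
force: [0.9, 0.5, 0.4]
grip_width: 85.5
finger_force: 0.0
```

>>> {"api": "send_rows", "payload": {"motion": [[1,0,0,-2,0,0,0],[1,0,0,0,0,0,0],[1,0,0,0,0,0,0],[1,0,0,0,0,0,0]]}}

```text
clock: 12.58
tcp_pos: [514.0, -3.4, 203.1]
orientation: [-0.0, -0.0, 1.0, 0.0]
force: [0.7, 0.6, -0.4]
grip_width: 85.4
finger_force: 0.0
```

Run:
```python
from h import *
import json
s=bot.observe(); T=np.array(s['tcp_pos']); print(T,s['grip_width'],s['clock'])
ci=vision.camera_info('wrist'); a=vision.get_image('wrist'); cv2.imwrite('pics/w5.png',a)
json.dump({k:np.array(v).tolist() for k,v in ci.items()},open('w5.json','w'))
for n in ['guide_insert','bore_mouth','heater']:
    print(n,[(np.round(d['position'],1).tolist(),round(d['confidence'],2)) for d in vision.place_of('wrist',n)][:3])
p=pix('w',[514.5,-3,105],ci); print(p); u,v=(p-60).astype(int); print(u,v)
c=cv2.resize(a[v:v+120,u:u+120],(600,600),interpolation=cv2.INTER_CUBIC); cv2.drawMarker(c,tuple(int(x) for x in (p-[u,v]+.5)*5),(0,0,255),cv2.MARKER_CROSS,12,1)
cv2.imwrite('pics/w5c.png',c)
```

```text
[513.96112097  -3.42109519 203.14561464] 85.3871777915685 12.5833
guide_insert [([463.9, 194.6, -1.6], 0.94), ([514.0, -4.7, 31.1], 0.6), ([518.9, 381.5, 3.0], 0.56)]
bore_mouth [([514.2, -5.7, 103.6], 0.78), ([464.8, 193.7, 71.8], 0.77)]
heater [([510.1, -27.8, -0.2], 0.72), ([680.6, -313.0, -1.5], 0.52)]
[311.01047669 184.20969134]
251 124
```

View pics/w5c.png

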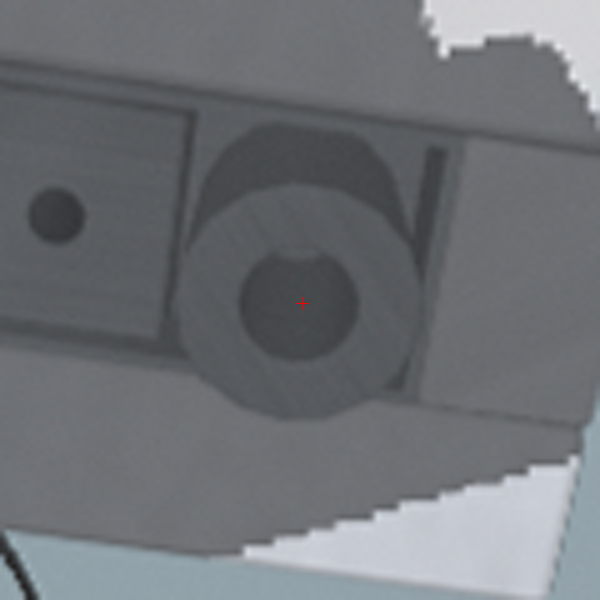

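The insert sits fully in the place. Its rim centre is at crop (300,301.5), which puts the bore mouth at about (514.5,-3.4,105). Moving above the probe.

>>> {"api": "send_rows", "payload": {"motion": [[1,0.5,-2.5,0,0,0,0],[1,0.6,-3.3,0,0,0,0],[1,0.6,-3.4,0,0,0,0],[1,0.6,-3.4,0,0,0,0],[1,0.6,-3.4,0,0,0,0]]}}

```text
clock: 13.2
tcp_pos: [484.7, -164.8, 203.0]
orientation: [-0.001, -0.0, 1.0, -0.0]
force: [1.4, -0.3, 0.4]
grip_width: 85.5
finger_force: 0.0
```

>>> {"api": "send_rows", "payload": {"motion": [[1,0.6,-3.4,0,0,0,0],[1,0.6,-3.4,0,0,0,0],[1,0.74,-3.3,0,0,0,0],[1,0,0,0,0,0,0],[1,0,0,0,0,0,0]]}}

```text
clock: 13.62
tcp_pos: [465.2, -265.9, 202.5]
orientation: [-0.001, 0.002, 1.0, 0.0]
force: [0.9, 0.9, 0.5]
grip_width: 85.8
finger_force: 0.0
```

>>> {"api": "send_rows", "payload": {"motion": [[1,0,0,0,0,0,0],[1,0,0,0,0,0,0]]}}

```text
clock: 13.78
tcp_pos: [466.3, -263.7, 203.3]
orientation: [-0.0, -0.001, 1.0, 0.0]
force: [0.1, 0.5, 0.4]
grip_width: 85.4
finger_force: 0.0
```

Run:
```python
from h import *
import json
s=bot.observe(); T=np.array(s['tcp_pos']); print(T,s['grip_width'],s['clock'])
ci=vision.camera_info('wrist'); a=vision.get_image('wrist'); cv2.imwrite('pics/w6.png',a)
json.dump({k:np.array(v).tolist() for k,v in ci.items()},open('w6.json','w'))
for c in ['wrist','top']:
  if c=='top': vision.get_image('top')
  for n in ['probe','probe_stand']:
    print(c,n,[(np.round(d['position'],1).tolist(),round(d['confidence'],2)) for d in vision.place_of(c,n)][:3])
P=[466,-264.5]
for z in (132,192,199): print(z,pix('w',[*P,z],ci).round(1))
for X in ([431,-235,128],[501,-235,128],[431,-294,128]): print(pix('w',X,ci).round(1))
# dark blob around the handle
g=cv2.cvtColor(a,cv2.COLOR_BGR2GRAY); q=pix('w',[*P,192],ci).astype(int)
sub=g[q[1]-70:q[1]+50,q[0]-60:q[0]+60]
print(q); print(np.array2string(sub[::5,::4],max_line_width=200,threshold=9999))
```

```text
[ 466.28354821 -263.6700465   203.26973026] 85.37793306839446 13.7833
wrist probe [([467.9, -266.0, 130.1], 0.82)]
wrist probe_stand [([467.3, -268.2, 0.7], 0.89)]
top probe []
top probe_stand []
132 [309.6 192.3]
192 [309.2 220.3]
199 [309.1 224.5]
[344.7 151.3]
[341.9 227.3]
[274.4 151.2]
[309 220]
[[182 183 111 111 111 108 106  72  78  76  72  75  73  75  74  75  73  74  74  68  70  67  68 109 105 106 105 189 184 184]
 [180 181 112 112 110 107 107 111 115 115 112  76  75  75  75  71  74  72  71  70  71  71  71  87 104 107 102 184 184 185]
 [178 179 110 109 108 106 122 123 122 122 115  75  75  75  73  71  70  71  70  68  70  70  71  86 105 106 165 183 186 185]
 [177 177 106 109 107 105 121 121 122 122  74  74  73  73  70  71  71  69  70  68  70  71  71  81 105 106 188 184 185 184]
 [176 175 166 106 106 105 120 121 119 122  74  74  73  70  69  70  70  69  71  70  71  71  71  81 106 102 185 184 184 184]
 [116 179 166 105 106 106 119 119 121 116  73  74  71  70  69  68  69  69  70  70  69  71  72  81 104 191 184 186 185 185]
 [109 108 106 106 105 106 120 118 118 122  71  74  66  74  8
[... 1454 characters left out ...]
103 103 103 104 106 106 104  98  90  99 104 105 105 104 105 105 102 183 182 183 184]
 [104 104 103 104 104 103 103 104 103 104 104 104 103 104 103 105 103 105 105 105 104 105 104 105 105 188 183 183 177  64]
 [106 105 104 103 104 104 105 104 105 104 106 106 104 105 104 105 105 104 104 106 104 105 105 104 105 183 184  62 189 183]
 [103 104 106 105 106 105 105 105 105 105 104 105 105 106 105 105 104 104 105 105 105 105 106 104 128 186  75 183 183 182]
 [165 181 182 184 181 164 100 104 105 107 104 105 105 105 106 105 105 105 104 105 105 106 106  97 183  51 185 183 182 183]
 [182 182 182 181 182 181 182 182 183 184 162  98 103 105 104 106 105 107 106 106 105 105 102 185 184 183 128 150 186 184]]
```

```bash
cat > fit.py <<'E'
from h import *
import json
from scipy.optimize import minimize
def fit(img,ci,x0,zs,th=60,box=70):
    g=cv2.cvtColor(img,cv2.COLOR_BGR2GRAY); q=pix('w',[*x0[:2],zs[1]],ci).astype(int)
    m=np.zeros_like(g); sl=np.s_[max(q[1]-box,0):q[1]+box,q[0]-50:q[0]+50]; m[sl]=(g[sl]<th)
    n,lab,st,_=cv2.connectedComponentsWithStats(m); k=1+np.argmax(st[1:,4]); m=(lab==k).astype(np.uint8); print(st[k])
    S=16
    M=m.astype(float)
    def cost(p):
        x,y,a=p; c,s=np.cos(a),np.sin(a)
        pts=np.array([pix('w',[x+c*i-s*j,y+s*i+c*j,z],ci) for i in(-13,13) for j in(-13,13) for z in zs],np.float32)
        h=cv2.convexHull(pts)
        r=np.zeros(g.shape,np.uint8); cv2.fillConvexPoly(r,np.round(h*S).astype(np.int32),255,cv2.LINE_AA,4)
        return np.abs(r/255.-M).sum()
    best=min((minimize(cost,[x0[0],x0[1],a],method='Nelder-Mead',options=dict(initial_simplex=[[x0[0],x0[1],a],[x0[0]+3,x0[1],a],[x0[0],x0[1]+3,a],[x0[0],x0[1],a+.1]])) for a in (-.25,0,.25)),key=lambda r:r.fun)
    return best.x,best.fun,M.sum()
E
python3 - <<'E'
from fit import *
print(fit(cv2.imread('pics/w6.png'),json.load(open('w6.json')),[466,-264.5],(132,192)))
E
```

```text
[ 287  181   40   59 2064]
(array([ 4.67013381e+02, -2.66694236e+02, -9.75657300e-02]), np.float64(263.6392156862745), np.float64(2064.0))
```

The probe's handle fits at about (467,-266), with a yaw of only a few degrees. Descending to grip it.

>>> {"api": "send_rows", "payload": {"motion": [[1,-0.1,-0.15,1.5,0,0,0],[1,0,0,2.5,0,0,0],[1,0,0,2.5,0,0,0],[1,0,0,1.8,0,0,0],[1,0,0,1,0,0,0]]}}

```text
clock: 14.5
tcp_pos: [465.9, -265.1, 108.0]
orientation: [-0.002, -0.0, 1.0, 0.001]
force: [0.4, -0.1, -0.3]
grip_width: 85.5
finger_force: 0.0
```

>>> {"api": "send_rows", "payload": {"motion": [[1,0,0,0,0,0,0],[1,0,0,0,0,0,0],[0,0,0,0,0,0,0],[0,0,0,0,0,0,0],[0,0,0,0,0,0,0]], "force": 40}}

```text
clock: 14.92
tcp_pos: [467.8, -266.3, 111.7]
orientation: [0.001, -0.0, 1.0, -0.0]
force: [-0.8, -0.6, 0.0]
grip_width: 51.3
finger_force: 0.0
```

>>> {"api": "send_rows", "payload": {"motion": [[0,0,0,0,0,0,0],[0,0,0,0,0,0,0],[0,0,0,0,0,0,0],[0,0,0,0,0,0,0],[0,0,0,0,0,0,0]]}}

```text
clock: 15.33
tcp_pos: [467.5, -266.2, 111.0]
orientation: [0.001, -0.0, 1.0, -0.0]
force: [-0.8, 1.2, 4.2]
grip_width: 25.9
finger_force: 39.9
```

Gripped at 25.9 mm, flat on the flats. Lifting straight up.

>>> {"api": "send_rows", "payload": {"motion": [[0,0,0,-0.5,0,0,0],[0,0,0,-1,0,0,0],[0,0,0,-2,0,0,0],[0,0,0,-2,0,0,0],[0,0,0,-2,0,0,0]]}}

```text
clock: 15.75
tcp_pos: [466.7, -266.0, 186.7]
orientation: [-0.0, -0.0, 1.0, 0.0]
force: [-0.7, -0.2, -1.2]
grip_width: 25.7
finger_force: 39.6
```

>>> {"api": "send_rows", "payload": {"motion": [[0,0,0,-2,0,0,0],[0,0,0,-2,0,0,0],[0,0,0,-1.5,0,0,0],[0,0,0,-0.5,0,0,0],[0,0,0,0,0,0,0]]}}

```text
clock: 16.17
tcp_pos: [467.7, -266.2, 247.0]
orientation: [0.001, -0.0, 1.0, -0.0]
force: [1.2, -0.2, -1.4]
grip_width: 25.5
finger_force: 39.6
```

>>> {"api": "send_rows", "payload": {"motion": [[0,0,0,0,0,0,0],[0,0,0,0,0,0,0],[0,0,0,0,0,0,0]]}}

```text
clock: 16.42
tcp_pos: [466.5, -265.7, 244.2]
orientation: [-0.001, -0.0, 1.0, 0.0]
force: [0.8, -0.0, -1.8]
grip_width: 25.7
finger_force: 39.6
```

Run:
```python
from fit import *
s=bot.observe(); T=np.array(s['tcp_pos']); print(T,s['orientation'],s['grip_width'],s['finger_force'],s['force'])
ci=vision.camera_info('wrist'); a=vision.get_image('wrist'); cv2.imwrite('pics/w7.png',a)
json.dump(dict({k:np.array(v).tolist() for k,v in ci.items()},T=T.tolist()),open('w7.json','w'))
for n in ['probe','probe_tip']:
    print(n,[(np.round(d['position'],1).tolist(),round(d['confidence'],2)) for d in vision.place_of('wrist',n)][:3])
o=T[2]+128-111  # probe origin height
for z in (o+64,o,o-40,o-80,o-110): print(round(z),pix('w',[T[0],T[1],z],ci).round(1))
g=cv2.cvtColor(a,cv2.COLOR_BGR2GRAY)
u0=int(pix('w',[T[0],T[1],o-60],ci)[0])
v1=int(pix('w',[T[0],T[1],o-110],ci)[1]); v2=int(pix('w',[T[0],T[1],o],ci)[1])
for v in range(v1-16,v2+10,5): print(v,g[v,u0-14:u0+16:1])
```

```text
[ 466.52738715 -265.7379566   244.20925736] [-1.15360817e-03 -6.08999918e-05  9.99999239e-01  4.33675419e-04] 25.69866350766679 39.61750388145447 [ 0.75827475 -0.04760096 -1.83387413]
probe [([463.6, -264.2, 262.3], 0.68), ([467.5, -264.9, 1.9], 0.27)]
probe_tip [([470.9, -268.9, 154.3], 0.78)]
325 [310.  314.8]
261 [310.3 239.8]
221 [310.4 214. ]
181 [310.4 195.9]
151 [310.5 185.4]
169 [79 78 79 77 78 77 76 76 76 75 76 75 76 77 76 75 76 75 75 76 76 73 75 75
 75 74 75 76 75 75]
174 [78 76 76 76 75 76 76 74 72 72 75 75 76 76 75 75 75 73 73 71 73 74 73 76
 75 74 75 76 75 74]
179 [75 77 75 76 74 74 69 72 75 75 74 75 75 75 76 74 75 76 74 76 75 66 72 74
 76 74 74 75 76 75]
184 [75 74 74 74 75 74 74 70 64 63 66 70 74 77 76 77 76 75 73 63 70 72 75 74
 75 74 75 75 74 77]
189 [73 74 74 75 73 74 74 74 74 74 74 73 74 75 75 77 76 76 73 74 73 75 74 76
 74 76 75 75 74 76]
194 [74 74 74 74 73 74 74 73 73 74 74 71 73 76 75 77 75 76 75 73 74 73 75 73
 74 76 77 75 76 76]
199 [72 73 73 75 74 74 73 73 74 74 73 72 74 76 77 74 76 76 74 74 73 75 74 76
 73 75 74 75 77 73]
204 [75 71 73 73 73 73 74 73 74 73 
[... 227 characters left out ...]
  75  76
  72  72  75  92 114 112 111 112 110 110 111 111]
219 [110 111 112 109  96  93  88  85  77  77  75  82  83  88 104 126 112 105
  85  82  70  71  79  91  90  94  98 100 102 112]
224 [126 151 159 164 163 164 164 166 170 169 172 171 169 165 165 163 163 165
 165 166 167 165 166 167 166 167 168 170 176 178]
229 [38 36 37 37 36 39 39 38 37 37 38 35 40 38 39 39 37 40 40 39 39 40 38 40
 42 41 39 42 40 40]
234 [34 37 36 38 38 38 36 39 38 37 36 37 36 37 35 40 42 39 39 40 39 39 37 38
 40 39 41 39 41 41]
239 [35 37 37 38 37 39 38 38 36 35 37 38 35 38 37 38 35 38 38 40 40 39 39 39
 38 40 41 40 38 41]
244 [35 37 37 36 35 34 36 38 37 37 39 35 37 37 38 39 38 37 37 38 41 39 36 36
 40 36 41 38 37 40]
```

Held at 25.7 mm, with the tip at about z=152, clear of the plate. Carrying it over the bore and measuring the rod there.

>>> {"api": "send_rows", "payload": {"motion": [[0,-0.2,1.2,0,0,0,0],[0,-0.5,2.8,0,0,0,0],[0,-0.6,3.2,0,0,0,0],[0,-0.6,3.2,0,0,0,0],[0,-0.6,3.2,0,0,0,0]]}}

```text
clock: 16.98
tcp_pos: [492.0, -128.2, 245.4]
orientation: [0.0, 0.0, 1.0, 0.0]
force: [0.7, 0.8, -0.8]
grip_width: 25.4
finger_force: 39.7
```

>>> {"api": "send_rows", "payload": {"motion": [[0,-0.6,3.2,0,0,0,0],[0,-0.6,3.2,0,0,0,0],[0,-0.5,3.2,0,0,0,0],[0,-0.4,2,0,0,0,0],[0,-0.15,1.06,0,0,0,0]]}}

```text
clock: 17.4
tcp_pos: [514.6, -0.5, 245.2]
orientation: [-0.0, -0.001, 1.0, 0.0]
force: [-0.4, 0.2, -0.9]
grip_width: 25.6
finger_force: 39.7
```

>>> {"api": "send_rows", "payload": {"motion": [[0,0,0,0,0,0,0],[0,0,0,0,0,0,0],[0,0,0,0,0,0,0],[0,0,0,0,0,0,0]]}}

```text
clock: 17.73
tcp_pos: [514.4, -4.3, 245.6]
orientation: [0.0, 0.001, 1.0, -0.0]
force: [0.1, -0.5, -1.5]
grip_width: 25.7
finger_force: 39.7
```

Run:
```python
from fit import *
s=bot.observe(); T=np.array(s['tcp_pos']); print(T,s['orientation'],s['grip_width'],s['finger_force'],s['force'])
ci=vision.camera_info('wrist'); a=vision.get_image('wrist'); cv2.imwrite('pics/w8.png',a)
json.dump(dict({k:np.array(v).tolist() for k,v in ci.items()},T=T.tolist()),open('w8.json','w'))
for n in ['probe','probe_tip','bore_mouth']:
    print(n,[(np.round(d['position'],1).tolist(),round(d['confidence'],2)) for d in vision.place_of('wrist',n)][:3])
o=T[2]+128-111
for z in (o,o-40,o-80,o-110): print(round(z),pix('w',[T[0],T[1],z],ci).round(1))
print('collar front',pix('w',[T[0]-16,T[1],o+4],ci),pix('w',[T[0]-16,T[1],o],ci))
print('mouth',pix('w',[514.5,-3.4,105],ci),pix('w',[514.5-24,-3.4,105],ci),pix('w',[514.5+24,-3.4,105],ci))
g=cv2.cvtColor(a,cv2.COLOR_BGR2GRAY)
for v in range(130,230,5): print(v,' '.join(map(str,g[v,272:350:2])))
```

```text
[514.38840049  -4.34280375 245.57274004] [ 2.79462739e-05  5.69614495e-04  9.99999834e-01 -8.70528617e-05] 25.708090541659065 39.71867501735687 [ 0.07111324 -0.51253223 -1.53327021]
probe [([512.1, -3.2, 265.2], 0.9), ([466.7, -263.9, 2.7], 0.3)]
probe_tip [([516.6, -7.9, 153.9], 0.62)]
bore_mouth [([511.5, -5.2, 105.4], 0.85), ([467.3, 195.3, 70.5], 0.6)]
263 [310.3 239.8]
223 [310.4 213.9]
183 [310.6 195.7]
153 [310.6 185.1]
collar front [310.21322536 217.558605  ] [310.23421365 214.81340331]
mouth [311.56759406 172.28458579] [311.55574383 150.1820358 ] [311.57889287 193.3586532 ]
130 124 126 127 128 129 129 129 128 129 129 130 129 128 125 128 129 130 129 128 128 129 130 129 127 129 128 142 229 227 230 232 232 221 124 167 233 228 228 227
135 105 110 108 106 104 100 98 98 95 95 99 107 114 115 118 121 123 125 127 129 129 129 128 127 128 128 131 132 131 130 129 131 128 129 129 129 128 120 234
140 104 104 105 103 104 104 103 100 97 95 78 106 107 104 106 107 106 106 108 107 106 104 102 97 100 98 100 106 112 117 117 119 122 125 127 128 129 129 128
145 103 104 104 104 103 104 103 103 102 
[... 1802 characters left out ...]
27 128 128 126 126 108 69 71 72 70 80 128 127 127 126 127 126 126 126 126 127 127 125 126 127 124 119
210 126 127 129 128 129 130 129 127 125 126 128 129 129 129 128 127 127 102 70 70 71 69 74 129 126 127 126 127 122 117 118 145 203 202 227 224 224 223 223
215 125 127 128 129 128 128 127 126 126 127 126 128 128 128 126 127 126 87 69 71 72 70 74 208 203 201 226 223 222 223 221 220 221 222 221 221 221 221 221
220 176 176 178 177 177 178 179 179 177 171 163 158 146 109 80 69 72 79 87 85 86 86 80 70 64 87 175 227 222 222 221 222 222 222 221 221 220 219 219
225 177 176 177 177 176 177 177 178 177 182 125 72 89 90 87 91 90 92 90 89 88 89 90 89 89 90 88 87 75 107 171 182 190 200 210 215 218 220 220
```

Run:
```python
from fit import *
a=cv2.imread('pics/w8.png'); g=cv2.cvtColor(a,cv2.COLOR_BGR2GRAY); ci=json.load(open('w8.json')); T=np.array(ci['T'])
print('rows 140-228 at cols 309,311,313'); 
for v in list(range(142,170,1))+list(range(176,200))+list(range(212,226)): print(v,g[v,[309,310,311,312,313]],end=' | ' if v%3 else '\n')
# predictions (front edges)
o=T[2]+17
for dx in(0,3):
  for dz in (0,5):
    print(dx,dz,'tip front',pix('w',[T[0]+dx-4,T[1],o-110+dz],ci)[1].round(1),'collar low front',pix('w',[T[0]+dx-16,T[1],o+dz],ci)[1].round(1),'collar top front',pix('w',[T[0]+dx-13,T[1],o+4+dz],ci)[1].round(1))
for x in (514.5,516.5): print('insert front/bore front/bore back/back',[pix('w',[x+d,-3.4,105],ci)[1].round(1) for d in(-24,-11,11,24)])
```

```text
rows 140-228 at cols 309,311,313
142 [90 92 94 95 96] | 143 [88 87 86 87 88] | 144 [89 87 86 89 87]
145 [87 88 89 88 86] | 146 [88 89 87 87 88] | 147 [87 88 89 88 88]
148 [88 87 89 86 89] | 149 [87 87 87 85 87] | 150 [86 87 86 86 86]
151 [94 97 95 92 91] | 152 [105 108 104 107 108] | 153 [107 108 106 109 109]
154 [106 106 106 106 106] | 155 [104 106 106 104 105] | 156 [104 105 106 104 105]
157 [104 102 105 106 105] | 158 [106 104 102 105 104] | 159 [105 105 104 102 106]
160 [104 104 103 102 102] | 161 [104 103 103 102 102] | 162 [102 102 101  98  98]
163 [ 95 103 102 102 100] | 164 [102 108 106 106 105] | 165 [106 107 107 107 108]
166 [ 97  99 102 101 102] | 167 [86 90 91 90 90] | 168 [84 84 84 84 84]
169 [83 84 83 84 85] | 176 [83 83 83 83 83] | 177 [83 83 83 83 83]
178 [83 83 84 82 83] | 179 [84 84 85 82 81] | 180 [82 83 84 82 84]
181 [83 81 84 83 84] | 182 [83 83 84 83 83] | 183 [99 85 81 80 85]
184 [86 76 73 73 77] | 185 [69 71 70 70 70] | 186 [69 70 71 71 71]
187 [69 72 71 72 71] | 188 [70 72 70 72 71] | 189 [69 70 71 70 71]
190 [72 70 73 72 71] | 191 [70 71 70 71 70] | 192 [71 
[... 277 characters left out ...]
71]
217 [70 71 72 72 71] | 218 [73 74 71 73 71] | 219 [75 77 80 76 74]
220 [86 85 86 86 87] | 221 [88 88 89 87 88] | 222 [88 87 87 86 88]
223 [87 87 87 86 86] | 224 [86 88 87 87 86] | 225 [90 89 88 88 89]
0 0 tip front 181.0 collar low front 214.8 collar top front 222.4
0 5 tip front 182.6 collar low front 218.3 collar top front 226.2
3 0 tip front 184.1 collar low front 219.6 collar top front 227.3
3 5 tip front 185.7 collar low front 223.2 collar top front 231.1
insert front/bore front/bore back/back [np.float64(150.2), np.float64(162.3), np.float64(182.1), np.float64(193.4)]
insert front/bore front/bore back/back [np.float64(152.1), np.float64(164.1), np.float64(183.8), np.float64(195.1)]
```

Relative to the mouth at x≈515.2, the rod is about +1.9 mm in x and aligned in y. I'll shift 2 mm, descend to 8 mm above the mouth, and compare directly there.

>>> {"api": "send_rows", "payload": {"motion": [[0,0.2,0,0.5,0,0,0],[0,0,0,1.2,0,0,0],[0,0,0,1.3,0,0,0],[0,0,0,0.7,0,0,0],[0,0,0,0.3,0,0,0]]}}

```text
clock: 18.35
tcp_pos: [511.7, -3.6, 204.0]
orientation: [-0.001, 0.0, 1.0, -0.0]
force: [-0.1, 0.3, -1.0]
grip_width: 25.7
finger_force: 39.7
```

>>> {"api": "send_rows", "payload": {"motion": [[0,0,0,0,0,0,0],[0,0,0,0,0,0,0],[0,0,0,0,0,0,0],[0,0,0,0,0,0,0]]}}

```text
clock: 18.68
tcp_pos: [513.0, -3.4, 206.2]
orientation: [0.001, -0.0, 1.0, 0.0]
force: [0.3, 0.3, -1.6]
grip_width: 25.4
finger_force: 39.7
```

Run:
```python
from fit import *
s=bot.observe(); T=np.array(s['tcp_pos']); print(T,s['orientation'],s['grip_width'],s['force'])
ci=vision.camera_info('wrist'); a=vision.get_image('wrist'); cv2.imwrite('pics/w9.png',a)
g=cv2.cvtColor(a,cv2.COLOR_BGR2GRAY)
X=[515.2,-3.6]; z=T[2]+17.7-110
print('tip z',z)
for d in(-24,-11,0,11,24): print('insert x',d,pix('w',[X[0]+d,X[1],105],ci).round(1))
for d in(-24,-11,11,24): print('insert y',d,pix('w',[X[0],X[1]+d,105],ci).round(1))
for d in(-4,0,4): print('tip if centred x',d,pix('w',[X[0]+d,X[1],z],ci).round(1), 'y',pix('w',[X[0],X[1]+d,z],ci).round(1))
v0=int(pix('w',[X[0]-28,X[1],105],ci)[1]); v1=int(pix('w',[X[0]+28,X[1],105],ci)[1])
for v in range(v0,v1,2): print(v,' '.join(map(str,g[v,270:352:2])))
print('col',[(v,int(g[v,310:314].mean())) for v in range(v0,v1)])
```

```text
[512.95107839  -3.35079715 206.16725771] [ 6.33625850e-04 -9.54352402e-05  9.99999790e-01  9.30798014e-05] 25.414326045858548 [ 0.2741125   0.29282613 -1.59486228]
tip z 113.86725771329336
insert x -24 [310.3 160.2]
insert x -11 [310.3 173.7]
insert x 0 [310.3 184.8]
insert x 11 [310.3 195.6]
insert x 24 [310.3 208.1]
insert y -24 [285.3 184.8]
insert y -11 [298.9 184.8]
insert y 11 [321.8 184.8]
insert y 24 [335.3 184.8]
tip if centred x -4 [310.3 183.5] y [306.  187.6]
tip if centred x 0 [310.3 187.6] y [310.3 187.6]
tip if centred x 4 [310.3 191.6] y [314.6 187.6]
155 107 105 103 104 103 102 103 101 103 75 105 102 97 83 85 85 84 83 84 84 85 85 84 83 83 82 83 81 88 104 105 106 106 77 75 101 105 124 126 125 126
157 106 103 104 105 106 106 107 106 102 75 105 103 82 82 85 84 83 84 84 85 85 84 83 84 84 83 82 82 79 92 103 104 103 75 76 108 106 125 126 126 125
159 105 105 105 104 106 105 105 102 97 80 105 89 83 85 84 84 85 83 82 84 84 83 83 83 83 82 82 81 80 81 103 103 101 76 78 106 109 127 126 125 124
161 104 103 103 103 103 104 105 105 94 84 103 81 83 84 83 83 83 85 93 100 101 100 93 8
[... 3724 characters left out ...]
129 126 127 125 126 125 124 124 127 126 125 127 128 125 126 127 127
col [(155, 85), (156, 84), (157, 84), (158, 85), (159, 83), (160, 83), (161, 99), (162, 106), (163, 105), (164, 104), (165, 103), (166, 103), (167, 102), (168, 102), (169, 101), (170, 101), (171, 101), (172, 100), (173, 97), (174, 103), (175, 96), (176, 84), (177, 82), (178, 82), (179, 82), (180, 82), (181, 81), (182, 82), (183, 76), (184, 70), (185, 70), (186, 69), (187, 70), (188, 69), (189, 69), (190, 69), (191, 69), (192, 69), (193, 69), (194, 70), (195, 69), (196, 69), (197, 69), (198, 69), (199, 69), (200, 70), (201, 69), (202, 69), (203, 70), (204, 69), (205, 69), (206, 69), (207, 68), (208, 69), (209, 70), (210, 69)]
```

Direct comparison: tip apex at row 183 against 183.5 for perfect centring. The rod is centred at u≈311.5 and the bore at u≈310.8, so they agree to under 1 mm. Lowering gently by 59 mm.

>>> {"api": "send_rows", "payload": {"motion": [[0,0,-0.05,0.2,0,0,0],[0,0,0,0.4,0,0,0],[0,0,0,0.5,0,0,0],[0,0,0,0.5,0,0,0],[0,0,0,0.5,0,0,0]]}}

```text
clock: 19.15
tcp_pos: [512.3, -3.9, 183.7]
orientation: [-0.0, -0.0, 1.0, -0.0]
force: [0.4, -0.7, 0.5]
grip_width: 25.5
finger_force: 39.7
```

>>> {"api": "send_rows", "payload": {"motion": [[0,0,0,0.5,0,0,0],[0,0,0,0.5,0,0,0],[0,0,0,0.5,0,0,0],[0,0,0,0.5,0,0,0],[0,0,0,0.5,0,0,0]]}}

```text
clock: 19.57
tcp_pos: [512.6, -3.9, 159.0]
orientation: [-0.0, -0.0, 1.0, -0.0]
force: [-0.1, 0.3, -0.2]
grip_width: 25.6
finger_force: 39.7
```

>>> {"api": "send_rows", "payload": {"motion": [[0,0,0,0.5,0,0,0],[0,0,0,0.4,0,0,0],[0,0,0,0.3,0,0,0],[0,0,0,0.1,0,0,0],[0,0,0,0,0,0,0]]}}

```text
clock: 19.98
tcp_pos: [512.5, -3.9, 146.3]
orientation: [-0.0, -0.0, 1.0, -0.0]
force: [0.2, -0.3, -1.7]
grip_width: 25.3
finger_force: 39.7
```

>>> {"api": "send_rows", "payload": {"motion": [[0,0,0,0,0,0,0],[0,0,0,0,0,0,0],[0,0,0,0,0,0,0],[0,0,0,0,0,0,0],[0,0,0,0,0,0,0]]}}

```text
clock: 20.4
tcp_pos: [512.6, -3.9, 146.6]
orientation: [0.0, -0.0, 1.0, 0.0]
force: [-0.4, 0.0, 0.2]
grip_width: 25.5
finger_force: 39.7
```

Run:
```python
from fit import *
s=bot.observe(); T=np.array(s['tcp_pos']); print(s['clock'],T,s['orientation'],s['grip_width'],s['finger_force'],s['force'],np.abs(s['dq']).max())
ci=vision.camera_info('wrist'); a=vision.get_image('wrist'); cv2.imwrite('pics/w10.png',a)
g=cv2.cvtColor(a,cv2.COLOR_BGR2GRAY)
X=[515.2,-3.6]
for n in ['guide_insert','bore_mouth','probe','probe_tip','filler']:
    print(n,[(np.round(d['position'],1).tolist(),round(d['confidence'],2)) for d in vision.place_of('wrist',n)][:3])
for d in(-24,-11,0,11,24): print('insert x',d,pix('w',[X[0]+d,X[1],105],ci).round(1))
print('rod front at mouth if centred',pix('w',[X[0]-4,X[1],105],ci).round(1),'collar low front',pix('w',[X[0]-16,X[1],T[2]+17.7],ci).round(1))
v0=int(pix('w',[X[0],X[1],105],ci)[1])
for v in range(v0-32,v0+34,4): print(v,' '.join(map(str,g[v,268:354:2])))
```

```text
20.4 [512.62666019  -3.87576982 146.6191884 ] [ 1.38263311e-04 -7.88123285e-05  9.99999987e-01  3.78662765e-05] 25.474362067714328 39.719300866127014 [-0.44794756  0.04685816  0.16042746] 0.0015260518727596203
guide_insert [([461.9, 195.4, -1.3], 0.88), ([515.0, -4.7, 31.3], 0.59)]
bore_mouth [([466.7, 198.1, 69.4], 0.81), ([511.9, -6.8, 107.3], 0.69), ([518.6, -6.4, 54.9], 0.6)]
probe [([509.7, -1.0, 163.9], 0.73)]
probe_tip [([520.7, -5.4, 54.0], 0.89)]
filler [([507.3, -57.2, 32.3], 0.74)]
insert x -24 [310.8 178. ]
insert x -11 [310.8 194.4]
insert x 0 [310.8 207.8]
insert x 11 [310.8 220.8]
insert x 24 [310.8 235.7]
rod front at mouth if centred [310.8 203. ] collar low front [310.7 219.4]
175 108 106 107 108 107 108 106 93 84 107 89 83 83 83 82 82 85 84 83 83 84 84 83 84 82 81 82 83 81 82 82 81 78 100 103 103 75 76 76 107 105 123 126
179 106 107 105 106 107 105 103 81 89 99 81 82 82 83 83 82 82 82 84 96 102 104 102 95 88 83 83 80 79 80 78 81 79 80 106 102 76 74 83 105 107 124 126
183 108 107 107 106 106 106 102 75 100 80 81 83 82 85 102 103 104 106 106 101 103 104 104 105 106 1
[... 1571 characters left out ...]
82 85 88 89 90 90 87 86 86 87 88 86 89 87 72 84 105 101 101 102 102 117 124 123 123 123 124 125
227 130 129 130 130 131 130 129 129 130 131 133 59 40 35 37 34 35 37 34 37 36 34 34 40 35 36 38 37 44 42 42 47 57 109 101 102 112 118 122 125 128 127 127
231 129 132 130 131 131 131 129 128 130 132 59 32 33 31 36 34 35 34 33 33 35 32 34 34 33 33 33 33 36 33 36 39 37 46 132 128 129 127 126 126 127 126 124
235 129 129 132 132 130 129 130 131 130 73 34 35 33 32 33 31 33 34 32 33 34 34 34 35 33 32 36 37 34 35 35 36 37 33 80 133 129 128 129 127 128 129 129
239 130 132 131 131 131 130 131 131 122 81 30 34 33 33 32 33 32 33 33 33 35 32 35 34 31 34 35 34 37 34 37 35 34 34 65 92 128 128 130 129 128 128 128
```

Collar front edge at row ~219 against 219.4 for perfect centring. Rod at u≈311.5, bore at u≈311, and the tip is about 50.7 mm below the mouth. The arm is still, so I'm handing in.

```bash
python3 -c "
from plant import bot
print(bot.sign_off())"
```

```text
the job is handed in; nothing more can be done
None
```

The job is handed in: the guide insert stands fully down in the well, and by my last measurements the gripper holds the probe still and upright, centred in the bore to within about 1 mm, with the tip about 51 mm below the mouth; no verdict came back.

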